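Stack the oblong die tier on the bench rack

TASK

Pick up the oblong die tray by its handle and stack it on the bench rack, so that its four corner posts stand fully down in the rack's four corner cups. Set it down rather than drop it, let go, and leave the square die tray where it stands.

Things in the scene. Friction and masses are not known exactly. Their poses are not given: they have to be found in the camera images.
- oblong_tier: Loose oblong wooden tray 150 (x) by 114 mm (y), 0.45 to 0.8 kg. Origin: centre, level with its post feet; z up. 4 steel posts 14 mm thick (feet taper to 8) at x +-60, y +-42 mm; tray underside 50, rim 82, dies up to 94 mm above the feet. Handle bar along x over the middle: 118 long, 14 wide (y), 121 to 139 mm above the feet, ends on thin uprights. A half turn is the same.
- square_tier: Loose square wooden tray of the same make, 114 by 114 mm, same heights; handle bar 82 mm long along its x. Posts at x +-42, y +-42 mm, which do not match the rack. Origin: centre, level with its post feet; z up. To be left where it stands.
- rack: Lower frame, fixed to the bench: floor board 164 (x) by 128 mm (y), four short corner posts, each topped by an open square steel cup. Origin: centre of its underside, on the bench; z up. Cup centres x +-60, y +-42 mm; cups 38 mm square inside, 3 mm walls, floor 40 and mouth 70 mm above the bench. A tray that is home has its feet on the cup floors. A half turn is the same.
Things that resemble listed ones, but are neither listed nor needed, are in the scene too. What is shaped like the oblong_tier but blue or purple is not meant.

How it is judged:
On the way:
1. the oblong tray is lifted by the gripper, its feet above the cup mouths (height (world z) of oblong_tier above 0.07 m and contact force between the fingers and oblong_tier above 0.5 N), for 0.1 s.
At the end, for the whole second after the job is handed in: Oblong tray at rest (under 0.02 m/s) on the rack, posts in the cups: feet 35-45 mm above the rack's underside, centres within 20 mm, x axes parallel within 0.25 rad (either way round), upright within 0.06 rad; square tray within 30 mm of its start (horizontal distance between oblong_tier and rack below 0.02 m and angle between the x axis of oblong_tier and the x axis of rack, either way round below 0.25 rad and z of oblong_tier in the frame of rack between 0.035 and 0.045 m and angle between oblong_tier's own z axis and vertical below 0.06 rad and linear speed of oblong_tier below 0.02 m/s and distance of square_tier from where it was at the start of the episode below 0.03 m); the robot touches nothing.
It fails at once if the oblong tray is dropped: it falls free of the fingers faster than 0.5 m/s (a fall of more than about 12 mm) (contact force between the fingers and oblong_tier below 0.05 N and linear speed of oblong_tier above 0.5 m/s).
It fails at once if the square tray is moved by more than 30 mm (distance of square_tier from where it was at the start of the episode above 0.03 m).
It also fails if it takes over 38 s, if anything falls off the work surface, if the arm or the gripper's body presses on something with over 40 N, if the wrist force passes 120 N, or if a joint passes its speed limit or range.

ROBOT

A 6-joint arm with a two-finger parallel gripper is mounted at the origin on the work surface. World frame = base frame: x ahead of the robot, y to its left, z up, the work surface at z = 0. Lengths are in m, angles in rad, forces in N, time in s.
With the tool pointing down it reaches from about 0.275 to 0.775 m from the base axis. Payload 14.6 kg.
Tool frame: the origin (TCP) lies midway between the tips of the shut fingers; the grasp point (between the pads) lies 19 mm behind it; z points along the fingers, y is the direction in which the jaws open and shut (so a half turn about z gives the same grasp; the last joint's range is limited). The gripper opens to 85 mm and grips with 20 to 120 N. Pads are 22 mm wide; open, the fingers measure 114 mm over their backs; the gripper's body (76 mm by 85 mm) begins 54 mm behind the grasp point. The pads swing forward as they close: fully open they stand 13 mm farther back than shut.
Start: joints at [1.058, 0.263, -0.048, 1.259, 0, 1.415], TCP at [0.184, 0.492, 0.231] pointing down, gripper open.
Joint ranges: [-2.65, 2.65], [-0.89, 1.7], [-1.18, 1.37], [-2.13, 2.11], [-1.35, 1.29], [-3.14, 3.14]. Speed limits (rad/s): [1.89, 1.89, 2.57, 2.79, 3.14, 3.14].

INTERFACE

Orientations are given as a rotation vector (axis times angle).
In Python, from station import arm gives the robot as it stands.
- The arm moves only by the tool jog_arm, never from a script. Its argument "commands" is a list of rows, each a list of 2 entries, a list of its own where there are three numbers: the shift along the tool's x, y, z in m, then the turn, a rotation vector about the tool's x, y, z in rad. A call has exactly 5 rows; each row shifts and turns the commanded pose from where the row before left it, along the tool's axes as they then stand; what a row does not reach is not made up. A row lasts 1/12 s, in which the tool goes at most 41.7 mm and 7.16 degrees, less where a joint would pass 70% of its speed; a pose out of reach is approached as far as the arm can. A call with a gripper value outside its range is refused whole. "hand" is the closure in counts, from 0 (fully open) to 255 (shut), set as the call begins (left out, the last holds). The fingers move at their own pace and stop on an object; "grip_force" is the grip in N (left out, the last holds). Time passes only in rows, so rows that do not move let the fingers close, or fill a call up. It gives the time, the measured TCP pose, the force and the opening at its end, in the units of the state.
- arm.observe(): the state, without advancing time (a new reading comes with each control period).
- arm.get_image(name): name is "scene" or "side" or "wrist"; returns the picture (384x512x3 uint8, blue, green, red); there is no depth.
- arm.get_calibration(name): a dict with "mtx" (3x3 intrinsics, pixels), "camera_from_world" (4x4, takes a point from world to camera coordinates). Camera axes: x right, y down, z forward; pixel columns grow to the right and rows downward; lengths in m; the calibration is good to about 2 mm. A picture is of the moment at which its call begins: read the wrist's pose just before it. get_calibration takes no time and is no camera call; for the wrist camera it gives the pose at the moment of the call.
- arm.job_done(): hands the job in, once; it reports no verdict.
The state is a dict: "t": time; "joint_positions": joint angles; "qd": joint speeds; "effort": joint torques, N m; "tcp_pos": TCP position; "orientation": TCP orientation; "wrist_force": force on the tool from outside, world axes, zero at the start; "moment": the same for the moment, N m; "opening": finger opening in m.
Only numpy, scipy, OpenCV 4.12 (cv2) and the standard library are available. Lean on these libraries where they do the work, as an engineer would, in place of code of your own. Each camera call takes 0.05 s, during which the arm holds its last target.

## Working session

There is one attempt and no reset: what is moved stays moved. The work goes in short steps, Python scripts to look and compute and a tool call to move; the robot and the scene stay as the last step left them, time stands still between calls to the robot, and variables do not carry over. Pictures are saved under pics/ and viewed, and the job is handed in when it is done.

Besides the shell and the picture viewer there is one more tool, called after "Emit:" as name(argument=value, ...), one argument or row to a line, values as JSON. jog_arm: Moves the arm, as the interface text tells. Its arguments: {"type":"object","properties":{"commands":{"type":"array","items":{"type":"array"}},"hand":{"type":"number"},"grip_force":{"type":"number"}},"required":["commands"]}

```bash
mkdir -p pics; ls; python3 - <<'E'
from station import arm
import cv2,json
s=arm.observe(); print(s)
for n in ("scene","side","wrist"):
    c=arm.get_calibration(n); im=arm.get_image(n); cv2.imwrite(f"pics/{n}0.png",im)
    print(n,c["mtx"],c["camera_from_world"])
E
```

```text
pics
{'t': 0.0, 'joint_positions': array([ 1.05768787e+00,  2.63550371e-01, -4.89396089e-02,  1.25940230e+00,
       -1.49046187e-05,  1.41551647e+00]), 'qd': array([-2.21233220e-05, -5.42901811e-05, -9.62170515e-04, -1.67377826e-04,
       -3.18272313e-04,  1.38077383e-03]), 'effort': array([-2.36542328e-03, -6.37627387e+01,  3.84564793e+01,  1.37771046e-02,
       -9.99401504e-05,  1.90606579e-05]), 'tcp_pos': array([0.18373849, 0.49150319, 0.23080989]), 'orientation': array([-5.59020379e-01, -3.09110463e+00,  1.63377494e-03]), 'wrist_force': array([-0.6354729 ,  0.42835468,  0.57073862]), 'moment': array([ 0.01727486, -0.06718452,  0.04071369]), 'opening': 0.08537297245473559}
scene [[427.37318706   0.         256.7146415 ]
 [  0.         427.37318706 191.60097807]
 [  0.           0.           1.        ]] [[-0.3717841   0.92826821 -0.00973269  0.24629364]
 [ 0.84205995  0.33280603 -0.42447047 -0.314363  ]
 [-0.39078335 -0.16600688 -0.90538947  1.44421867]
 [ 0.          0.          0.          1.        ]]
side [[411.96642659   0.         258.06250486]
 [  0.         411.96642659 186.35353936]
 [  0.           0.           1.        ]] [[ 0.96595338 -0.25868784 -0.00383099 -0.42831945]
 [-0.14650425 -0.53472954 -0.83222643  0.07302381]
 [ 0.21323832  0.80445318 -0.55442267  1.15218666]
 [ 0.          0.          0.          1.        ]]
wrist [[303.71924705   0.         258.14690241]
 [  0.         303.71924705 191.56148153]
 [  0.           0.           1.        ]] [[ 3.51040844e-01  9.36359795e-01 -8.11937562e-04 -5.25065448e-01]
 [ 8.89330109e-01 -3.33137831e-01  3.13226983e-01 -4.06861650e-02]
 [ 2.93022667e-01 -1.10677545e-01 -9.49677944e-01  3.80449486e-01]
 [ 0.00000000e+00  0.00000000e+00  0.00000000e+00  1.00000000e+00]]
```

View pics/scene0.png

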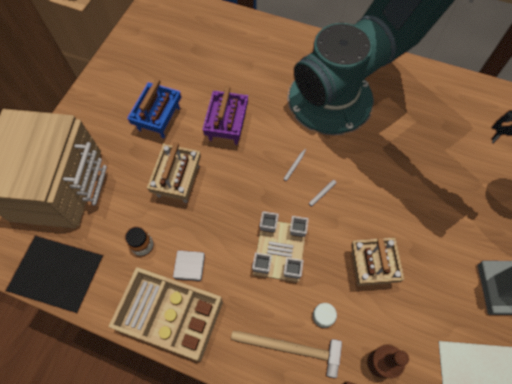

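View pics/side0.png

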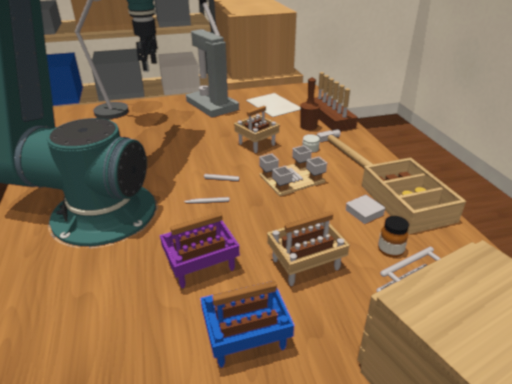

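View pics/wrist0.png

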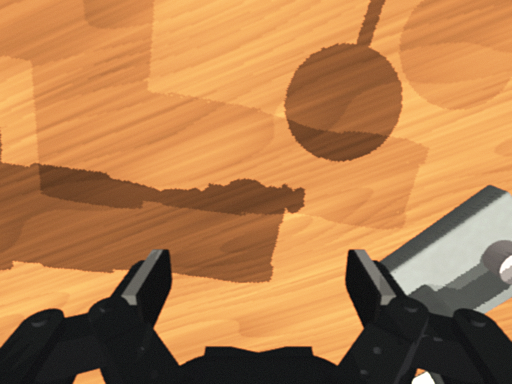

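Candidates for the oblong tray in the scene view are wood (175,175), blue (155,108), purple (226,117) and wood square (377,262). By the description I choose the wood one at (175,175). The rack is at (281,247). The side view shows them at (308,248), (246,320), (200,248), (258,128) and (293,170). Next are close crops.

```bash
python3 - <<'E'
import cv2,numpy as np
a=cv2.imread("pics/scene0.png");b=cv2.imread("pics/side0.png")
def crop(im,x,y,w,h,f): return cv2.resize(im[y:y+h,x:x+w],None,fx=f,fy=f,interpolation=cv2.INTER_CUBIC)
c1=crop(a,135,135,80,75,4.8);c2=crop(a,240,205,80,75,4.8)
c3=crop(b,260,205,96,75,4);c4=crop(b,250,140,96,75,4)
top=np.hstack([c1,c2]);bot=np.hstack([c3,c4]);bot=cv2.copyMakeBorder(bot,0,0,0,max(0,top.shape[1]-bot.shape[1]),0)
o=np.vstack([top,bot]);print(o.shape)
o=cv2.resize(o,None,fx=.88,fy=.88);cv2.imwrite("pics/crop0.png",o)
E
```

```text
(660, 768, 3)
```

View pics/crop0.png

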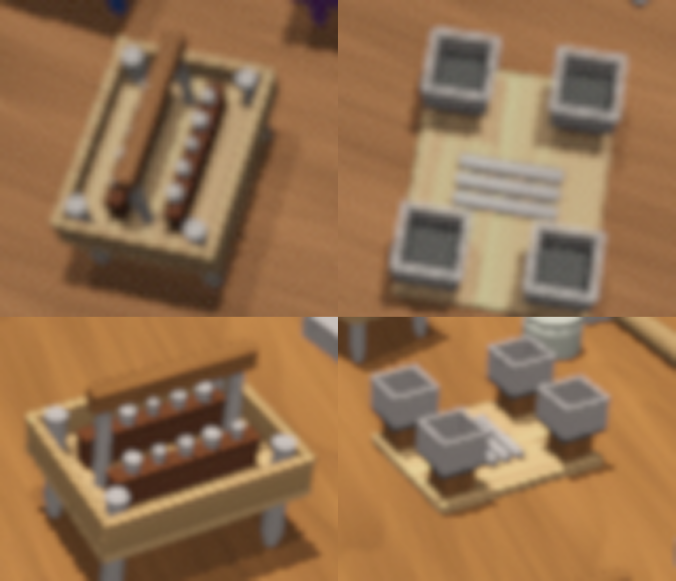

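The crop shows the chosen tray is natural wood and oblong with 4 posts. The four cups of the rack are clear too. Next I measure by rays and check against the given sizes.

```bash
cat > h.py <<'E'
import numpy as np
from station import arm
def ray(n,uv,z,cal=None):
    c=cal or arm.get_calibration(n);K=c["mtx"];T=c["camera_from_world"];R=T[:3,:3];o=-R.T@T[:3,3]
    d=R.T@np.linalg.inv(K)@np.array([uv[0],uv[1],1.]);s=(z-o[2])/d[2];return o+s*d
def tri(p):  # p: list of (camname, uv)
    A=[];b=[]
    for n,uv in p:
        c=arm.get_calibration(n);P=c["mtx"]@c["camera_from_world"][:3]
        for i in (0,1):
            r=uv[i]*P[2]-P[i];A.append(r[:3]);b.append(-r[3])
    return np.linalg.lstsq(np.array(A),np.array(b),rcond=None)[0]
E
python3 - <<'E'
from h import *
np.set_printoptions(precision=4,suppress=True)
s=4.224;t=3.52
S1=lambda x,y:(135+x/s-.4,135+y/s-.4)
S2=lambda x,y:(240+(x-338)/s-.4,205+y/s-.4)
D3=lambda x,y:(260+x/t-.4,205+(y-317)/t-.4)
D4=lambda x,y:(250+(x-338)/t-.4,140+(y-317)/t-.4)
print("cups scene z=.07")
P=np.array([ray("scene",S2(*q),.07) for q in [(463,62),(589,82),(433,237),(566,257)]]);print(P,P.mean(0))
d=lambda i,j:np.linalg.norm(P[i]-P[j])
print(d(0,1),d(2,3),d(0,2),d(1,3))
Q=np.array([ray("side",D4(*q),.07) for q in [(405,384),(453,428),(521,356),(572,397)]]);print(Q,Q.mean(0))
print("rack yaw",[np.arctan2(*(P[i]-P[j])[[1,0]]) for i,j in ((2,0),(3,1))])
sc=[(134,53),(246,76),(76,203),(196,228)]
sd=[(117,493),(57,413),(284,440)]
P=np.array([ray("scene",S1(*q),.085) for q in sc]);print("posts",P,P.mean(0))
print(d(0,1),d(2,3),d(0,2),d(1,3))
Q=np.array([ray("side",D3(*q),.085) for q in sd]);print(Q)
print("yaw",[np.arctan2(*(P[i]-P[j])[[1,0]]) for i,j in ((2,0),(3,1))])
print("handle scene",[ray("scene",S1(*q),.139) for q in [(172,38),(118,188)]])
print("handle side",[ray("side",D3(*q),.139) for q in [(92,389),(254,353)]])
E
```

```text
cups scene z=.07
[[ 0.5091 -0.0234  0.07  ]
 [ 0.4918  0.0581  0.07  ]
 [ 0.6261  0.0016  0.07  ]
 [ 0.6073  0.0836  0.07  ]] [0.5586 0.03   0.07  ]
0.0833347888831214 0.08417196170801468 0.11969508449699649 0.11830157717604863
[[ 0.491   0.0516  0.07  ]
 [ 0.5088 -0.029   0.07  ]
 [ 0.6054  0.0724  0.07  ]
 [ 0.6224 -0.0077  0.07  ]] [0.5569 0.0218 0.07  ]
rack yaw [np.float64(0.21023443262167452), np.float64(0.21723554037353265)]
posts [[ 0.4128 -0.3886  0.085 ]
 [ 0.4008 -0.3071  0.085 ]
 [ 0.5327 -0.3715  0.085 ]
 [ 0.5197 -0.2876  0.085 ]] [ 0.4665 -0.3387  0.085 ]
0.08239645698792804 0.08490087995603016 0.12106196552543105 0.1204629981858938
[[ 0.4181 -0.3844  0.085 ]
 [ 0.405  -0.3026  0.085 ]
 [ 0.5368 -0.3661  0.085 ]]
yaw [np.float64(0.1414465189171621), np.float64(0.1621931793798213)]
handle scene [array([ 0.4181, -0.3451,  0.139 ]), array([ 0.5323, -0.3272,  0.139 ])]
handle side [array([ 0.4122, -0.3479,  0.139 ]), array([ 0.5217, -0.3406,  0.139 ])]
```

Sizes match (84 and 120 mm). The tray is at about (0.467,-0.338) with yaw 0.15, the rack at about (0.558,0.027) with yaw 0.21. I raise the arm and turn the jaws to the tray's yaw.

Emit:
jog_arm(
  commands=[
    [[0, 0, -0.01], [0, 0, -0.101]],
    [[0, 0, -0.01], [0, 0, -0.101]],
    [[0, 0, -0.01], [0, 0, -0.101]],
    [[0, 0, -0.01], [0, 0, -0.101]],
    [[0, 0, -0.01], [0, 0, -0.101]],
  ],
  hand=0,
  grip_force=60,
)

```text
t: 0.57
tcp_pos: [0.1838, 0.4916, 0.2816]
orientation: [0.239, -3.132, 0.001]
wrist_force: [0.7, -0.3, 0.3]
opening: 0.0849
```

```bash
cat >> h.py <<'E'
from scipy.spatial.transform import Rotation as Ro
def go(target,yaw):
    s=arm.observe();R=Ro.from_rotvec(s["orientation"]).as_matrix();p=np.array(s["tcp_pos"])
    y=np.arctan2(R[1,0],R[0,0]); dy=(yaw-y+np.pi/2)%np.pi-np.pi/2
    print("t",s["t"],"tcp",p.round(4),"z",R[:,2].round(4),"xyaw",round(y,4),"q",np.round(s["joint_positions"],3),"F",np.round(s["wrist_force"],2),"open",round(s["opening"],4))
    print("tool shift",(R.T@(np.array(target)-p)).round(4),"tool turn z",round(-dy,4))
E
python3 - <<'E'
from h import *
go([.467,-.338,.27],.15)
np.set_printoptions(precision=4,suppress=True)
s=4.224;t=3.52
S2=lambda x,y:(240+(x-338)/s-.4,205+y/s-.4)
D4=lambda x,y:(250+(x-338)/t-.4,140+(y-317)/t-.4)
P=[tri([("scene",S2(*a)),("side",D4(*b))]) for a,b in zip([(463,62),(589,82),(433,237),(566,257)],[(453,428),(405,384),(572,397),(521,356)])]
print(np.array(P),np.mean(P,0))
S1=lambda x,y:(135+x/s-.4,135+y/s-.4);D3=lambda x,y:(260+x/t-.4,205+(y-317)/t-.4)
for a,b in (((172,38),(92,389)),((118,188),(254,353)),((134,53),(117,493)),((246,76),(57,413)),((76,203),(284,440))): print(tri([("scene",S1(*a)),("side",D3(*b))]))
E
```

```text
t 0.5667 tcp [0.1838 0.4916 0.2816] z [-3.e-04 -4.e-04 -1.e+00] xyaw -2.9894 q [1.058 0.254 0.074 1.392 0.    0.905] F [ 0.7  -0.28  0.26] open 0.0849
tool shift [-0.1542 -0.863   0.0119] tool turn z 0.0022
[[ 0.5092 -0.0242  0.0676]
 [ 0.4917  0.0575  0.0671]
 [ 0.6254  0.0007  0.065 ]
 [ 0.6075  0.0827  0.0649]] [0.5585 0.0292 0.0662]
[ 0.4149 -0.3458  0.136 ]
[ 0.528  -0.3306  0.13  ]
[ 0.4157 -0.3873  0.0887]
[ 0.4031 -0.306   0.0885]
[ 0.5343 -0.3699  0.0888]
```

Emit:
jog_arm(
  commands=[
    [[-0.005, -0.02, 0], [0, 0, 0]],
    [[-0.005, -0.029, 0], [0, 0, 0]],
    [[-0.005, -0.029, 0], [0, 0, 0]],
    [[-0.005, -0.029, 0], [0, 0, 0]],
    [[-0.005, -0.029, 0], [0, 0, 0]],
  ],
)

```text
t: 0.98
tcp_pos: [0.2285, 0.3596, 0.2811]
orientation: [0.232, -3.133, 0.0]
wrist_force: [1.0, -0.3, 0.7]
opening: 0.0854
```

Emit:
jog_arm(
  commands=[
    [[-0.005, -0.029, 0], [0, 0, 0]],
    [[-0.005, -0.029, 0], [0, 0, 0]],
    [[-0.005, -0.029, 0], [0, 0, 0]],
    [[-0.005, -0.029, 0], [0, 0, 0]],
    [[-0.005, -0.029, 0], [0, 0, 0]],
  ],
)

```text
t: 1.4
tcp_pos: [0.2745, 0.2198, 0.2812]
orientation: [-0.232, 3.133, -0.0]
wrist_force: [0.3, 0.1, 0.0]
opening: 0.0853
```

Emit:
jog_arm(
  commands=[
    [[-0.005, -0.029, 0], [0, 0, 0]],
    [[-0.005, -0.029, 0], [0, 0, 0]],
    [[-0.005, -0.029, 0], [0, 0, 0]],
    [[-0.005, -0.029, 0], [0, 0, 0]],
    [[-0.005, -0.029, 0], [0, 0, 0]],
  ],
)

```text
t: 1.82
tcp_pos: [0.3205, 0.0799, 0.2813]
orientation: [-0.231, 3.133, 0.0]
wrist_force: [0.7, 0.3, 0.6]
opening: 0.0857
```

Emit:
jog_arm(
  commands=[
    [[-0.005, -0.029, 0], [0, 0, 0]],
    [[-0.005, -0.029, 0], [0, 0, 0]],
    [[-0.005, -0.029, 0], [0, 0, 0]],
    [[-0.005, -0.029, 0], [0, 0, 0]],
    [[-0.005, -0.029, 0], [0, 0, 0]],
  ],
)

```text
t: 2.23
tcp_pos: [0.3666, -0.06, 0.2813]
orientation: [-0.23, 3.133, 0.0]
wrist_force: [0.8, 0.6, 1.1]
opening: 0.0855
```

Emit:
jog_arm(
  commands=[
    [[-0.005, -0.029, 0], [0, 0, 0]],
    [[-0.005, -0.029, 0], [0, 0, 0]],
    [[-0.005, -0.029, 0], [0, 0, 0]],
    [[-0.005, -0.029, 0], [0, 0, 0]],
    [[-0.005, -0.029, 0], [0, 0, 0]],
  ],
)

```text
t: 2.65
tcp_pos: [0.4126, -0.1997, 0.2811]
orientation: [0.23, -3.133, -0.0]
wrist_force: [1.4, 0.3, 0.1]
opening: 0.0853
```

```bash
python3 - <<'E'
from h import *
go([.469,-.338,.27],.15)
E
```

```text
t 2.65 tcp [ 0.4126 -0.1997  0.2811] z [-2.e-04  2.e-04 -1.e+00] xyaw -2.9948 q [-0.629  0.137 -0.079  1.355  0.    -0.776] F [1.39 0.31 0.11] open 0.0853
tool shift [-0.0356 -0.1451  0.0111] tool turn z -0.0032
```

Emit:
jog_arm(
  commands=[
    [[-0.007, -0.029, 0.002], [0, 0, 0]],
    [[-0.007, -0.029, 0.002], [0, 0, 0]],
    [[-0.007, -0.029, 0.002], [0, 0, 0]],
    [[-0.007, -0.029, 0.002], [0, 0, 0]],
    [[-0.007, -0.029, 0.002], [0, 0, 0]],
  ],
)

```text
t: 3.07
tcp_pos: [0.4686, -0.3379, 0.2709]
orientation: [0.231, -3.133, -0.001]
wrist_force: [-1.0, 0.2, 1.0]
opening: 0.0853
```

```bash
python3 - <<'E'
from h import *
import cv2
go([.469,-.338,.111],.15)
c=arm.get_calibration("wrist");im=arm.get_image("wrist");cv2.imwrite("pics/w1.png",im)
print(repr(c))
for p in [(.469,-.338,.139),(.411,-.346,.139),(.527,-.33,.139)]:
    q=c["mtx"]@(c["camera_from_world"]@np.array([*p,1]))[:3];print(q[:2]/q[2])
E
```

```text
t 3.0667 tcp [ 0.4686 -0.3379  0.2709] z [-3.e-04  3.e-04 -1.e+00] xyaw -2.9946 q [-0.766  0.35   0.186  1.407  0.    -0.913] F [-1.04  0.22  1.03] open 0.0853
tool shift [-0.0004 -0.0002  0.1599] tool turn z -0.003
{'mtx': array([[303.71924705,   0.        , 258.14690241],
       [  0.        , 303.71924705, 191.56148153],
       [  0.        ,   0.        ,   1.        ]]), 'camera_from_world': array([[-1.45602831e-01,  9.89343008e-01,  4.77107545e-04,
         4.02161940e-01],
       [ 9.39592558e-01,  1.38129963e-01,  3.13186746e-01,
        -4.47435584e-01],
       [ 3.09783214e-01,  4.60491635e-02, -9.49691442e-01,
         2.88186064e-01],
       [ 0.00000000e+00,  0.00000000e+00,  0.00000000e+00,
         1.00000000e+00]])}
[257.66099208 181.02155057]
[258.22955466 117.18525523]
[257.16096166 237.16328479]
```

View pics/w1.png

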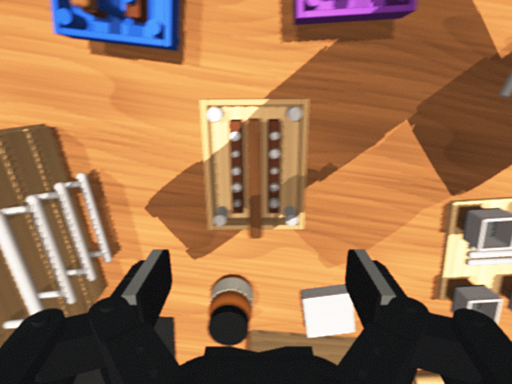

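The wrist view shows the wood tray's bar from (255,118) to (256,237). I predicted (258,117) to (257,237), so the aim is good. Descending.

Emit:
jog_arm(
  commands=[
    [[0, 0, 0.02], [0, 0, 0]],
    [[0, 0, 0.02], [0, 0, 0]],
    [[0, 0, 0.02], [0, 0, 0]],
    [[0, 0, 0.02], [0, 0, 0]],
    [[0, 0, 0.02], [0, 0, 0]],
  ],
)

```text
t: 3.53
tcp_pos: [0.4682, -0.3363, 0.1701]
orientation: [0.231, -3.133, -0.001]
wrist_force: [0.2, -0.3, 0.4]
opening: 0.0856
```

Emit:
jog_arm(
  commands=[
    [[0, -0.001, 0.015], [0, 0, 0]],
    [[0, 0, 0.015], [0, 0, 0]],
    [[0, 0, 0.015], [0, 0, 0]],
    [[0, 0, 0.01], [0, 0, 0]],
    [[0, 0, 0.005], [0, 0, 0]],
  ],
)

```text
t: 3.95
tcp_pos: [0.4681, -0.337, 0.1099]
orientation: [0.231, -3.132, -0.002]
wrist_force: [-0.7, 0.2, -0.4]
opening: 0.0852
```

```bash
python3 - <<'E'
from h import *
import cv2
go([.469,-.339,.111],.15)
cv2.imwrite("pics/w2.png",arm.get_image("wrist"))
E
```

```text
t 3.95 tcp [ 0.4681 -0.337   0.1099] z [-0.0013  0.0013 -1.    ] xyaw -2.9945 q [-0.765  0.413 -0.159  1.001  0.    -0.912] F [-0.67  0.25 -0.39] open 0.0852
tool shift [-0.0006 -0.0021 -0.0011] tool turn z -0.0029
```

View pics/w2.png

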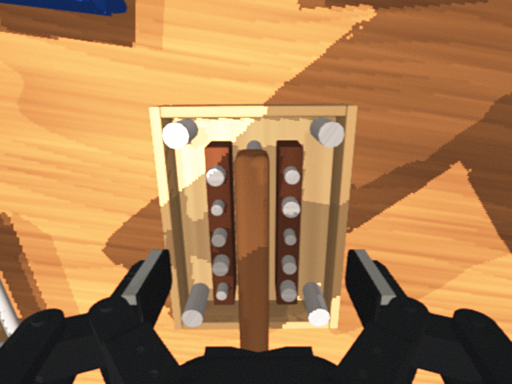

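The bar (253,250) runs midway between the open fingers (165/350). The posts and dies are clear, so I close.

Emit:
jog_arm(
  commands=[
    [[0, -0.001, 0], [0, 0, 0]],
    [[0, 0, 0], [0, 0, 0]],
    [[0, 0, 0], [0, 0, 0]],
    [[0, 0, 0], [0, 0, 0]],
    [[0, 0, 0], [0, 0, 0]],
  ],
  hand=255,
  grip_force=80,
)

```text
t: 4.42
tcp_pos: [0.4689, -0.3386, 0.1117]
orientation: [-0.231, 3.133, -0.001]
wrist_force: [-0.2, 0.5, -0.1]
opening: 0.0255
```

Emit:
jog_arm(
  commands=[
    [[0, 0, 0], [0, 0, 0]],
    [[0, 0, 0], [0, 0, 0]],
    [[0, 0, 0], [0, 0, 0]],
    [[0, 0, 0], [0, 0, 0]],
    [[0, 0, 0], [0, 0, 0]],
  ],
)

```text
t: 4.83
tcp_pos: [0.4689, -0.3388, 0.1116]
orientation: [-0.231, 3.133, -0.001]
wrist_force: [-0.1, -1.9, 5.7]
opening: 0.0125
```

Emit:
jog_arm(
  commands=[
    [[0, 0, -0.003], [0, 0, 0]],
    [[0, 0, -0.006], [0, 0, 0]],
    [[0, 0, -0.01], [0, 0, 0]],
    [[0, 0, -0.015], [0, 0, 0]],
    [[0, 0, -0.015], [0, 0, 0]],
  ],
)

```text
t: 5.25
tcp_pos: [0.4684, -0.3381, 0.1611]
orientation: [0.231, -3.132, -0.002]
wrist_force: [-0.5, 0.2, -6.2]
opening: 0.0127
```

Emit:
jog_arm(
  commands=[
    [[0, 0, -0.02], [0, 0, 0]],
    [[0, 0, -0.02], [0, 0, 0]],
    [[0, 0, -0.02], [0, 0, 0]],
    [[0, 0, -0.015], [0, 0, 0]],
    [[0, 0, -0.006], [0, 0, 0]],
  ],
)

```text
t: 5.67
tcp_pos: [0.469, -0.3386, 0.244]
orientation: [-0.231, 3.131, -0.003]
wrist_force: [0.2, -0.0, -6.2]
opening: 0.0131
```

```bash
python3 - <<'E'
from h import *
import cv2
go([.5585,.028,.26],.214)
a=arm.get_image("side");b=arm.get_image("wrist")
cv2.imwrite("pics/l1.png",np.hstack([cv2.resize(a,(400,300)),cv2.resize(b,(400,300))]))
E
```

```text
t 5.6667 tcp [ 0.469  -0.3386  0.244 ] z [ 0.0019 -0.0017 -1.    ] xyaw -2.9943 q [-0.766  0.352  0.117  1.333  0.    -0.913] F [ 0.23 -0.   -6.21] open 0.0131
tool shift [-0.1423  0.3495 -0.0165] tool turn z -0.0667
```

View pics/l1.png

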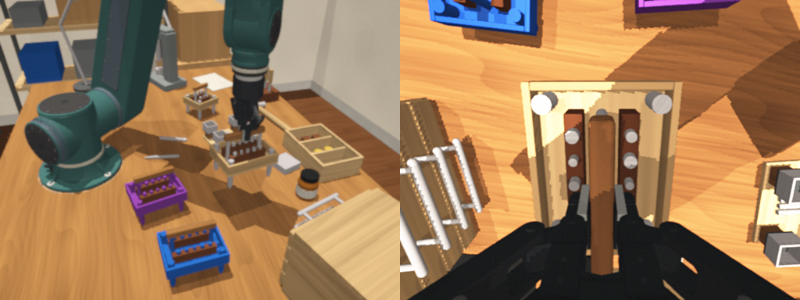

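Tray lifted level (load 6.2 N, about 0.63 kg), held mid-bar. Carrying it to the rack.

Emit:
jog_arm(
  commands=[
    [[-0.003, 0.008, -0.002], [0, 0, -0.005]],
    [[-0.007, 0.016, -0.002], [0, 0, -0.005]],
    [[-0.009, 0.022, -0.002], [0, 0, -0.005]],
    [[-0.009, 0.022, -0.002], [0, 0, -0.005]],
    [[-0.009, 0.022, -0.002], [0, 0, -0.005]],
  ],
)

```text
t: 6.18
tcp_pos: [0.4906, -0.2419, 0.2503]
orientation: [0.27, -3.128, -0.002]
wrist_force: [0.4, -0.1, -5.6]
opening: 0.0128
```

Emit:
jog_arm(
  commands=[
    [[-0.009, 0.023, -0.001], [0, 0, -0.005]],
    [[-0.009, 0.023, -0.001], [0, 0, -0.005]],
    [[-0.009, 0.023, -0.001], [0, 0, -0.005]],
    [[-0.009, 0.023, -0.001], [0, 0, -0.005]],
    [[-0.009, 0.023, -0.001], [0, 0, -0.005]],
  ],
)

```text
t: 6.6
tcp_pos: [0.5138, -0.1205, 0.2553]
orientation: [0.31, -3.125, -0.002]
wrist_force: [1.4, 0.4, -5.8]
opening: 0.0126
```

Emit:
jog_arm(
  commands=[
    [[-0.009, 0.023, 0], [0, 0, -0.005]],
    [[-0.009, 0.023, 0], [0, 0, -0.005]],
    [[-0.009, 0.023, 0], [0, 0, -0.005]],
    [[-0.007, 0.016, 0], [0, 0, 0]],
    [[-0.004, 0.008, 0], [0, 0, 0]],
  ],
)

```text
t: 7.02
tcp_pos: [0.532, -0.0211, 0.2554]
orientation: [0.336, -3.122, -0.002]
wrist_force: [0.1, -0.1, -5.3]
opening: 0.0129
```

```bash
python3 - <<'E'
from h import *
import cv2
go([.5585,.028,.26],.214)
E
```

```text
t 7.0167 tcp [ 0.532  -0.0211  0.2554] z [-0.0018  0.001  -1.    ] xyaw -2.9273 q [-1.93e-01  2.72e-01  2.90e-02  1.33e+00  1.00e-03 -4.07e-01] F [ 0.12 -0.1  -5.34] open 0.0129
tool shift [-0.0363  0.0423 -0.0046] tool turn z 0.0003
```

Emit:
jog_arm(
  commands=[
    [[-0.009, 0.011, 0], [0, 0, 0]],
    [[-0.009, 0.011, 0], [0, 0, 0]],
    [[-0.009, 0.011, 0], [0, 0, 0]],
    [[-0.006, 0.006, 0], [0, 0, 0]],
    [[-0.003, 0.003, 0], [0, 0, 0]],
  ],
)

```text
t: 7.43
tcp_pos: [0.5593, 0.0259, 0.2558]
orientation: [0.334, -3.123, -0.0]
wrist_force: [0.2, 0.1, -6.0]
opening: 0.0125
```

Emit:
jog_arm(
  commands=[
    [[0, 0, 0.01], [0, 0, 0]],
    [[0, 0, 0.012], [0, 0, 0]],
    [[0, 0, 0.012], [0, 0, 0]],
    [[0, 0, 0.01], [0, 0, 0]],
    [[0, 0, 0.006], [0, 0, 0]],
  ],
)

```text
t: 7.85
tcp_pos: [0.5585, 0.0246, 0.205]
orientation: [0.332, -3.122, -0.0]
wrist_force: [-0.1, 0.3, -6.1]
opening: 0.0128
```

```bash
python3 - <<'E'
from h import *
import cv2
go([.5585,.028,.1516],.214)
a=arm.get_image("side");b=arm.get_image("scene")
cv2.imwrite("pics/a_side.png",a);cv2.imwrite("pics/a_scene.png",b)
A=cv2.resize(a[90:220,220:350],(400,400),interpolation=cv2.INTER_CUBIC);B=cv2.resize(b[175:305,220:350],(400,400),interpolation=cv2.INTER_CUBIC)
cv2.imwrite("pics/a.png",np.hstack([A,B]))
E
```

```text
t 7.85 tcp [0.5585 0.0246 0.205 ] z [-1.6e-03 -1.0e-04 -1.0e+00] xyaw -2.9297 q [-0.102  0.332 -0.02   1.221 -0.    -0.313] F [-0.08  0.3  -6.12] open 0.0128
tool shift [-0.0007  0.0033  0.0534] tool turn z -0.0021
```

View pics/a.png

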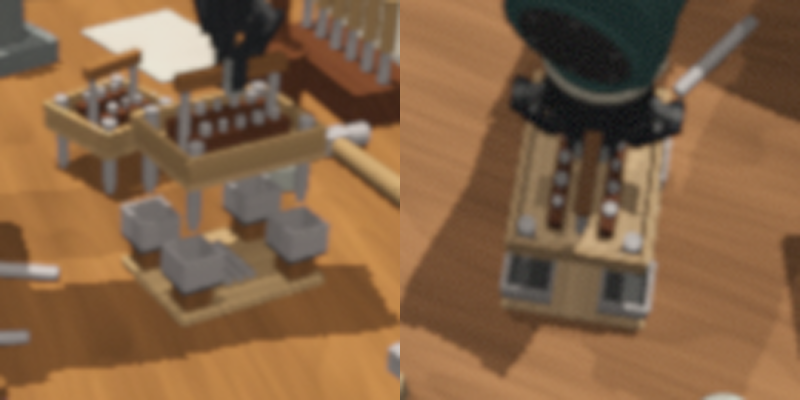

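```bash
python3 - <<'E'
from h import *
np.set_printoptions(precision=4,suppress=True)
f=lambda x,y:(220+x*.325-.35,90+y*.325-.35)
# feet seen in side view at z .0934 ; cup mouths same picture at .07
for q in [(195,228),(303,196),(150,188)]: print("foot",ray("side",f(*q),.0934))
for q in [(193,252),(297,225),(150,216),(252,187)]: print("cup",ray("side",f(*q),.07))
a=.214;R=np.array([[np.cos(a),-np.sin(a)],[np.sin(a),np.cos(a)]])
for x,y in ((-1,-1),(1,-1),(-1,1),(1,1)): print("expect",R@[x*.06,y*.042]+[.5585,.0246])
g=lambda x,y:(220+(x-400)*.325-.35,175+y*.325-.35)
for q in [(526,222),(632,240)]: print("post top scene",ray("scene",g(*q),.182))
E
```

```text
foot [ 0.5111 -0.027   0.0934]
foot [0.6316 0.0036 0.0934]
foot [0.4921 0.0588 0.0934]
cup [ 0.5084 -0.0313  0.07  ]
cup [ 0.6217 -0.0102  0.07  ]
cup [0.4882 0.0447 0.07  ]
cup [0.6058 0.074  0.07  ]
expect [ 0.5088 -0.0292]
expect [ 0.6261 -0.0037]
expect [0.4909 0.0529]
expect [0.6082 0.0784]
post top scene [ 0.6251 -0.0029  0.182 ]
post top scene [0.6081 0.0795 0.182 ]
```

Views disagree by about 8 mm in y on the cups, so I take a closer look at the cup mouths in the first pictures.

```bash
python3 - <<'E'
import cv2,numpy as np
a=cv2.imread("pics/scene0.png")[208:283,248:314];b=cv2.imread("pics/side0.png")[142:192,256:331]
A=cv2.resize(a,None,fx=6,fy=6,interpolation=cv2.INTER_CUBIC);B=cv2.resize(b,None,fx=8,fy=8,interpolation=cv2.INTER_CUBIC)
print(A.shape,B.shape)
cv2.imwrite("pics/cA.png",A);cv2.imwrite("pics/cB.png",B)
E
```

```text
(450, 396, 3) (400, 600, 3)
```

View pics/cA.png

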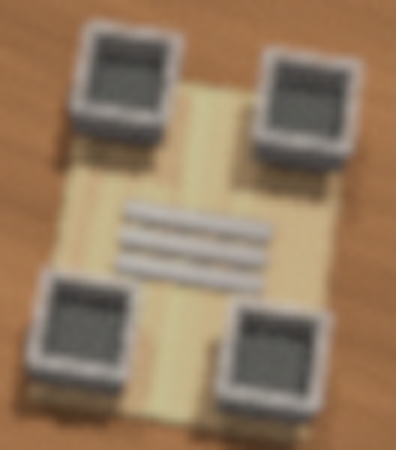

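View pics/cB.png

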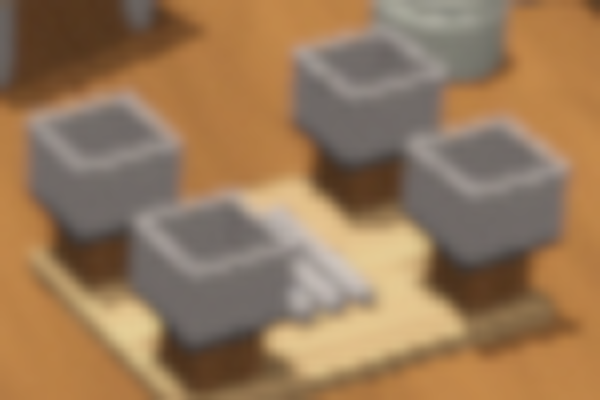

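```bash
python3 - <<'E'
from h import *
np.set_printoptions(precision=4,suppress=True)
s=[(127,70),(306,96),(86,321),(272,350)]; d=[(212,231),(104,131),(489,154),(371,63)]
S=[(248+x/6-.42,208+y/6-.42) for x,y in s]; D=[(256+x/8-.44,142+y/8-.44) for x,y in d]
A=np.array([ray("scene",q,.07) for q in S]);B=np.array([ray("side",q,.07) for q in D]);T=np.array([tri([("scene",p),("side",q)]) for p,q in zip(S,D)])
print(A,A.mean(0));print(B,B.mean(0));print(T,T.mean(0))
E
```

```text
[[ 0.5094 -0.0246  0.07  ]
 [ 0.4911  0.0566  0.07  ]
 [ 0.6272  0.0015  0.07  ]
 [ 0.6092  0.0824  0.07  ]] [0.5592 0.029  0.07  ]
[[ 0.5094 -0.0251  0.07  ]
 [ 0.492   0.0558  0.07  ]
 [ 0.6276  0.0003  0.07  ]
 [ 0.6092  0.0798  0.07  ]] [0.5595 0.0277 0.07  ]
[[ 0.5095 -0.0247  0.0698]
 [ 0.4916  0.0563  0.07  ]
 [ 0.6275  0.0013  0.0696]
 [ 0.6095  0.0821  0.069 ]] [0.5595 0.0288 0.0696]
```

With proper mouth corners both views agree: rack centre (0.5595,0.0285) and triangulated mouth z 0.0696. I correct by 4 mm and lower.

Emit:
jog_arm(
  commands=[
    [[-0.002, 0.004, 0], [0, 0, 0]],
    [[0, 0, 0.005], [0, 0, 0]],
    [[0, 0, 0.008], [0, 0, 0]],
    [[0, 0, 0.008], [0, 0, 0]],
    [[0, 0, 0.008], [0, 0, 0]],
  ],
)

```text
t: 8.37
tcp_pos: [0.56, 0.0293, 0.1764]
orientation: [0.333, -3.124, -0.0]
wrist_force: [-0.4, 0.9, -6.4]
opening: 0.0128
```

Emit:
jog_arm(
  commands=[
    [[0, 0, 0.006], [0, 0, 0]],
    [[0, 0, 0.005], [0, 0, 0]],
    [[0, 0, 0.004], [0, 0, 0]],
    [[0, 0, 0.003], [0, 0, 0]],
    [[0, 0, 0.002], [0, 0, 0]],
  ],
)

```text
t: 8.78
tcp_pos: [0.5601, 0.0293, 0.157]
orientation: [0.333, -3.124, -0.0]
wrist_force: [-0.7, -0.4, -5.8]
opening: 0.0125
```

```bash
python3 - <<'E'
from h import *
import cv2
go([.5595,.0285,.1516],.215)
a=arm.get_image("side");b=arm.get_image("scene")
A=cv2.resize(a[90:220,220:350],(400,400),interpolation=cv2.INTER_CUBIC);B=cv2.resize(b[175:305,220:350],(400,400),interpolation=cv2.INTER_CUBIC)
cv2.imwrite("pics/b.png",np.hstack([A,B]))
E
```

```text
t 8.7833 tcp [0.5601 0.0293 0.157 ] z [-1.e-04 -0.e+00 -1.e+00] xyaw -2.9295 q [-0.093  0.356 -0.116  1.099 -0.    -0.305] F [-0.65 -0.37 -5.79] open 0.0125
tool shift [ 0.0008 -0.0006  0.0054] tool turn z -0.0029
```

View pics/b.png

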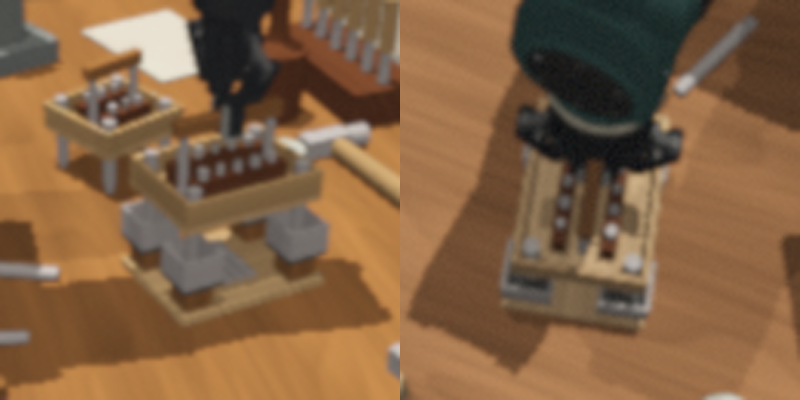

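The tray is over the rack with its posts inside the cup mouths and the load unchanged (nothing touching). About 5 mm to go.

Emit:
jog_arm(
  commands=[
    [[0, 0, 0.002], [0, 0, 0]],
    [[0, 0, 0.0015], [0, 0, 0]],
    [[0, 0, 0.001], [0, 0, 0]],
    [[0, 0, 0.0005], [0, 0, 0]],
    [[0, 0, 0], [0, 0, 0]],
  ],
)

```text
t: 9.3
tcp_pos: [0.5601, 0.0293, 0.1522]
orientation: [0.333, -3.124, -0.0]
wrist_force: [0.3, 0.7, -5.4]
opening: 0.0123
```

Emit:
jog_arm(
  commands=[
    [[0, 0, 0.0005], [0, 0, 0]],
    [[0, 0, 0.0005], [0, 0, 0]],
    [[0, 0, 0], [0, 0, 0]],
    [[0, 0, 0], [0, 0, 0]],
    [[0, 0, 0], [0, 0, 0]],
  ],
)

```text
t: 9.72
tcp_pos: [0.5603, 0.0291, 0.1517]
orientation: [-0.332, 3.123, -0.001]
wrist_force: [-1.9, -2.3, 2.7]
opening: 0.013
```

The wrist force went from -5.4 to +2.7 N at TCP z 0.1517 (0.1516 expected), so the feet are on the cup floors. Releasing.

Emit:
jog_arm(
  commands=[
    [[0, 0, 0], [0, 0, 0]],
    [[0, 0, 0], [0, 0, 0]],
    [[0, 0, 0], [0, 0, 0]],
    [[0, 0, 0], [0, 0, 0]],
    [[0, 0, 0], [0, 0, 0]],
  ],
  hand=0,
)

```text
t: 10.13
tcp_pos: [0.5602, 0.0293, 0.1513]
orientation: [-0.333, 3.124, 0.0]
wrist_force: [0.6, 0.7, -0.8]
opening: 0.0725
```

Emit:
jog_arm(
  commands=[
    [[0, 0, 0], [0, 0, 0]],
    [[0, 0, 0], [0, 0, 0]],
    [[0, 0, 0], [0, 0, 0]],
    [[0, 0, 0], [0, 0, 0]],
    [[0, 0, 0], [0, 0, 0]],
  ],
)

```text
t: 10.55
tcp_pos: [0.5601, 0.0293, 0.1513]
orientation: [0.333, -3.124, -0.0]
wrist_force: [0.4, -0.4, 0.7]
opening: 0.0852
```

Emit:
jog_arm(
  commands=[
    [[0, 0, -0.01], [0, 0, 0]],
    [[0, 0, -0.02], [0, 0, 0]],
    [[0, 0, -0.025], [0, 0, 0]],
    [[0, 0, -0.025], [0, 0, 0]],
    [[0, 0, -0.02], [0, 0, 0]],
  ],
)

```text
t: 10.97
tcp_pos: [0.5602, 0.0293, 0.2531]
orientation: [-0.333, 3.123, -0.0]
wrist_force: [0.4, 0.2, -0.1]
opening: 0.0854
```

Emit:
jog_arm(
  commands=[
    [[0.02, 0, -0.01], [0, 0, 0]],
    [[0.025, 0, -0.01], [0, 0, 0]],
    [[0.025, 0, 0], [0, 0, 0]],
    [[0.025, 0, 0], [0, 0, 0]],
    [[0.015, 0, 0], [0, 0, 0]],
  ],
)

```text
t: 11.38
tcp_pos: [0.4506, 0.006, 0.2716]
orientation: [-0.333, 3.124, -0.0]
wrist_force: [-0.6, -0.5, -0.1]
opening: 0.0856
```

```bash
python3 - <<'E'
from h import *
import cv2
go([.5595,.0285,.1516],.215)
a=arm.get_image("side");b=arm.get_image("scene")
cv2.imwrite("pics/e_side.png",a);cv2.imwrite("pics/e_scene.png",b)
A=cv2.resize(a[90:220,220:350],(400,400),interpolation=cv2.INTER_CUBIC);B=cv2.resize(b[175:305,220:350],(400,400),interpolation=cv2.INTER_CUBIC)
cv2.imwrite("pics/e.png",np.hstack([A,B]))
E
```

```text
t 11.3833 tcp [0.4506 0.006  0.2716] z [ 2.e-04 -2.e-04 -1.e+00] xyaw -2.9294 q [-0.168  0.124 -0.12   1.326 -0.    -0.38 ] F [-0.59 -0.48 -0.06] open 0.0856
tool shift [-0.1112 -0.0009  0.12  ] tool turn z -0.0028
```

View pics/e.png

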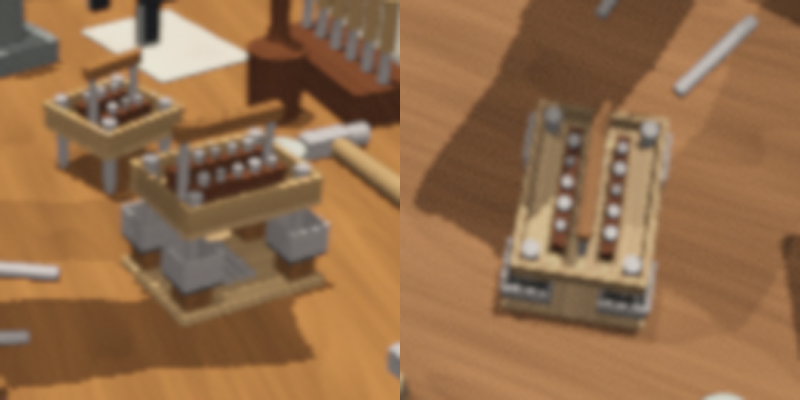

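The arm is clear. The tray sits in the cups with post tops at (553,115), (650,130), (531,248) and (632,264). A numeric check follows, then I hand in.

```bash
python3 - <<'E'
from h import *
import cv2
np.set_printoptions(precision=4,suppress=True)
g=lambda x,y:(220+(x-400)*.325-.35,175+y*.325-.35)
f=lambda x,y:(220+x*.325-.35,90+y*.325-.35)
s=[(553,113),(650,128),(530,246),(632,263)];d=[(195,195),(151,158),(304,167)]
P=np.array([ray("scene",g(*q),.128) for q in s]);print(P.mean(0),[np.arctan2(*(P[i]-P[j])[[1,0]]) for i,j in ((2,0),(3,1))])
print(np.array([tri([("scene",g(*a)),("side",f(*b))]) for a,b in zip(s,d)]))
a=cv2.imread("pics/scene0.png");b=cv2.imread("pics/e_scene.png")
print("square tray diff",cv2.absdiff(a,b)[232:295,345:408].mean())
E
```

```text
[0.5595 0.03   0.128 ] [np.float64(0.21000950489394657), np.float64(0.21468612534949344)]
[[ 0.5101 -0.0241  0.1276]
 [ 0.492   0.0582  0.1271]
 [ 0.6277  0.0008  0.1276]]
square tray diff 9.566137566137566
```

```bash
python3 - <<'E'
import cv2
from station import arm
a=cv2.imread("pics/scene0.png",0);b=cv2.imread("pics/e_scene.png",0)
r=cv2.matchTemplate(b,a[235:292,348:406],cv2.TM_CCOEFF_NORMED);print(cv2.minMaxLoc(r),"expect (348,235)")
arm.job_done()
E
```

```text
(-0.4130309224128723, 0.9975839257240295, (0, 64), (348, 235)) expect (348,235)
the job is handed in; nothing more can be done
```

I picked up the wooden oblong tray by its handle bar and carried it over the rack. I lowered it until its weight came off the wrist, opened the fingers, backed the arm clear and handed the job in at about 11.5 s.

| Last check | Tray | Rack / reference |
|---|---|---|
| Centre (x, y), m | (0.5595, 0.030) | (0.5595, 0.0285) |
| Yaw, rad | 0.21 | 0.21 |
| Feet above the bench, mm | about 40 | 40 (cup floor) |
| Post-top heights, m | 0.1271–0.1276 at three corners, so level | 0.128 with feet on the cup floors |
| Square tray in the scene picture | match 0.998 at its starting pixel | not moved |

- **Disagreement found and fixed:** my first rough cup centres differed by about 8 mm in y between the scene and side views. I re-picked the cup mouths from their corners, after which the views agreed to about 1 mm, and moved the tray 4 mm before lowering it.
- **One loose number:** a plain picture difference over the square tray came out at 9.6. I took that to be the arm's changed shadow, and the match above showed no shift.

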